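# Bolt the drive cover of a bench grinder shut

## Robot

A 6-joint arm with a two-finger parallel gripper is mounted at the origin on the work surface. World frame = base frame: x ahead of the robot, y to its left, z up, the work surface at z = 0. Lengths are in m, angles in rad, forces in N, time in s.
With the tool pointing down it reaches from about 0.4 to 0.825 m from the base axis. Payload 7 kg.
Tool frame: the origin (TCP) lies at the very end of the fingers, on their centre line; the grasp point (between the pads) lies 19 mm behind it (arm.pinch_z is the z of the grasp point in the tool frame, in m); z points along the fingers, y is the direction in which the jaws open and shut (so a half turn about z gives the same grasp; the last joint's range is limited). The gripper opens to 88 mm and grips with 3 to 60 N. Pads are 19 mm wide; open, the fingers measure 130 mm over their backs; the gripper's body (78 mm by 193 mm) begins 47 mm behind the grasp point.
Start: joints at [-0.925, 0.359, 0.012, 0, -1.224, -0.288], TCP at [0.236, -0.632, 0.227] pointing down, gripper open.
Joint ranges: [-3.07, 3.07], [-1.43, 2.12], [-1.02, 1.25], [-3.03, 1.67], [-3.05, -0], [-3.03, 3.03]. Speed limits (rad/s): [2.39, 2.39, 3.01, 3.14, 3.14, 3.14].

## Interface

Orientations are given as [roll, pitch, yaw] about the fixed x, y, z axes, in that order (R = Rz(yaw) Ry(pitch) Rx(roll)).
In Python, from station import arm gives the robot as it stands.
- The arm moves only by the tool drive_tool, never from a script. Its argument "targets" is a list of rows, each a list of 6 numbers: the shift along the world's x, y, z in units of 0.04 m (1.0 is 0.04 m), then the turn, a rotation vector about the world's x, y, z in units of 6 degrees (1.0 is 6 degrees). In form: [[x, y, z, wx, wy, wz], ...]. A call has 1 to 5 rows; each row shifts and turns the commanded pose from where the row before left it; what a row does not reach is not made up. A row lasts 1/8 s, in which the tool goes at most 62.5 mm and 10.7 degrees, less where a joint would pass 70% of its speed; a pose out of reach is approached as far as the arm can. A call with a number of a shift or a turn outside -1 to 1 is refused whole. A call with a gripper value outside its range is refused whole. "claw" is the opening, from 0 (shut) to 1 (fully open), set as the call begins (left out, the last holds). The fingers move at their own pace and stop on an object; "newtons" is the grip in N (left out, the last holds). Time passes only in rows, so rows that do not move let the fingers close. It gives the time, the measured TCP pose, the force and the opening at its end, in the units of the state.
- arm.get_state(): the state, without advancing time (a new reading comes with each control period).
- arm.grab_frame(name): name is "scene" or "side" or "wrist"; returns (picture, depth): 384x512x3 uint8, red, green, blue; 384x512 float32, m along the optical axis (not along the pixel's ray), 0 where there is no reading.
- arm.get_calibration(name): a dict with "mtx" (3x3 intrinsics, pixels), "origin" and "rotation" of the camera in the world. Camera axes: x right, y up, looking along -z (the intrinsics and any distortion apply to the point x, -y, -z); pixel columns grow to the right and rows downward; lengths in m; the calibration is good to about 2 mm. A picture is of the moment at which its call begins: read the wrist's pose just before it. get_calibration takes no time and is no camera call; for the wrist camera it gives the pose at the moment of the call.
- arm.job_done(): hands the job in, once; it reports no verdict.
Trained networks look in the newest picture that a camera, given by its name, has taken for a name from the list of things; names that differ only in an ending like _2 or _b are one class to them, and where a whole thing is asked for, a point or a joint stands for the part that bears it (a point fixed in the world has none). Each returns a list of dicts, best first, with "score" (0 to 1); they miss things now and then, are a little off and sometimes report something else, mostly with a low value. They report only what shows in the picture. A call takes as long as a camera call.
- arm.search_frame(target, camera): "point" ([x, y, z] in m, in the coordinates of the camera as it stood for that picture, good to about 4 mm: the middle of the surface that is visible of it).
- arm.cut_out(target, camera): "pixels" (384x512 bool, what is visible of it).
- arm.landmark_of(target, camera): "point" ([x, y, z] in m, in the coordinates of the camera as it stood for that picture, good to about 4 mm: a listed point, or the origin of a listed thing).
The state is a dict: "t": time; "q": joint angles; "qd": joint speeds; "joint_efforts": joint torques, N m; "eef_pos": TCP position; "ee_rot": TCP orientation; "force": force on the tool from outside, world axes, zero at the start; "moment": the same for the moment, N m; "width": finger opening in m.
Only numpy, scipy, OpenCV 4.12 (cv2) and the standard library are available. Lean on these libraries where they do the work, as an engineer would, in place of code of your own. Each camera call takes 0.05 s, during which the arm holds its last target. There are 200 camera calls.

## Task

Bolt the grinder's drive cover shut: press the yellow spring catch bar down with one fingertip and, keeping it held down all the way, push the red tab of the bolt with the other finger until the bolt is fully home in its keeper. Then lift the hand away so that the catch springs up again and locks the bolt. Only press and push, and leave the loose things on the machine where they stand.

Things in the scene. Friction and masses are not known exactly. Their poses are not given: they have to be found in the camera images.
- machine: Grey-green bench grinder, fixed. Origin: underside, below the middle of its flat deck, 270 mm (machine x) by 350 mm (machine y), 60 mm above the bench. Machine +y is the way the bolt slides home, towards the motor and wheel, which stand up to 175 mm above the bench beyond 170 mm in +y. Keeper: dark steel bridge on the deck, 22 mm high, 44 to 62 mm from the origin in +y.
- catch_bar (a point): Centre of the top face (28 mm in machine x, 110 mm in machine y) of the yellow catch bar, axes parallel to the machine's; 34 mm above the deck when up. It goes straight down up to 10 mm on a spring, 3 N to start, 7 N fully down. Three steel teeth along the way block the bolt unless the bar is more than 6 mm down (8 to 10 is good). A fingertip may slide along it while pressing.
- catch (a joint): How far the catch bar is pressed down, m: 0 up, 0.010 fully down. Let go with the bolt fully home, it springs right up behind the bolt and locks it.
- bolt_tab (a point): Centre of the rear face (to machine -y) of the bolt's red tab, the face to push in machine +y; axes parallel to the machine's. Upright plate 28 mm wide (x), 8 mm thick (y), from 12 to 50 mm above the deck; this point at 36 mm. It is 60 mm from the catch bar's centre line, on its +x side. Below a finger behind it are only the bolt rod (13 mm above the deck) and a guide (18 mm).
- bolt (a joint): How far the bolt has slid towards its keeper, m: starts between 0 and 0.005, fully home at its stop at 0.046. About 2 N to slide; it stays where it is left.
- collar_mid (a point): Middle of a loose brass collar, 38 mm across, 18 mm high, on the deck. Leave it alone.
- jar_mid (a point): Middle of a loose small amber glass jar with a blue cap, 34 mm across, 45 mm high, on the deck. Leave it alone.
- wood_block_mid (a point): Middle of a loose dark wooden block 34 x 26 x 22 mm high, on the deck. Leave it alone.
- collet_mid (a point): Middle of a loose steel collet, 32 mm across, 34 mm high, on the deck. Leave it alone.

How it is judged:
By the outcome, as a careful person would: the job done as asked, in the order asked, and still so for the second after the job is handed in, with the robot touching nothing.
It also fails if it takes over 38 s, if anything falls off the work surface, if the arm or the gripper's body presses on something with over 40 N, if the wrist force passes 120 N, or if a joint passes its speed limit or range.

## Working session

There is one attempt and no reset: what is moved stays moved. The work goes in short steps, Python scripts to look and compute and a tool call to move; the robot and the scene stay as the last step left them, time stands still between calls to the robot, and variables do not carry over. Pictures are saved under pics/ and viewed, about 8 in all and at most 12, crops included, and the job is handed in when it is done.

Besides the shell and the picture viewer there is one more tool, called after ">>>" as a command line: name --pt "numbers of a row" for each row, then --argument value for the rest. drive_tool: Moves the arm, as the interface text tells. Shifts and turns lie within -1 to 1; 1 stands for 0.04 m of shift or 6 degrees of turn. Its arguments: {"type":"object","properties":{"targets":{"type":"array"},"claw":{"type":"number"},"newtons":{"type":"number"}},"required":["targets"]}

```bash
mkdir -p pics && cat > h.py <<'E'
import numpy as np, cv2
from station import arm
def w(cam,p):
    c=arm.get_calibration(cam); return np.array(c["rotation"])@np.array(p)+np.array(c["origin"])
def find(names,cam,fn="landmark_of"):
    for n in names:
        for r in getattr(arm,fn)(n,cam)[:2]:
            print(cam,n,round(r["score"],2),np.round(w(cam,r["point"]),4))
E
python3 - <<'E'
from h import *
s=arm.get_state(); print(s)
ims=[]
for c in ("scene","side"):
    p,d=arm.grab_frame(c); cv2.imwrite(f"pics/{c}0.png",p[:,:,::-1]); np.save(f"pics/{c}0.npy",d)
    find(["machine","catch_bar","bolt_tab","collar_mid","jar_mid","wood_block_mid","collet_mid"],c)
    ims.append(p)
cv2.imwrite("pics/both.png",np.vstack(ims)[:,:,::-1][:, :])
E
```

```text
{'t': 0.0, 'q': array([-9.24913612e-01,  3.59378400e-01,  1.10421027e-02, -3.92089532e-04,
       -1.22410998e+00, -2.88104710e-01]), 'qd': array([ 0.00144832,  0.00062297, -0.00092074,  0.00053363, -0.00042839,
       -0.00081319]), 'joint_efforts': array([ 5.94085723e-04, -5.82719815e+01,  2.93070334e+01,  6.99805006e+00,
        6.90027126e-03, -1.55395710e-04]), 'eef_pos': array([ 0.23618835, -0.63178428,  0.22561334]), 'ee_rot': array([ 3.13990596e+00, -1.15466203e-04, -2.78394808e+00]), 'force': array([-0.02307594, -0.50941359,  0.54633879]), 'moment': array([-0.0188413 , -0.01224572,  0.03626812]), 'width': 0.08738101569317519}
scene machine 0.73 [ 0.1896 -1.0663 -0.2687]
scene catch_bar 0.85 [ 0.2067 -1.0492 -0.2515]
scene catch_bar 0.39 [ 0.2747 -0.9812 -0.1835]
scene bolt_tab 0.59 [ 0.2531 -1.0028 -0.2052]
scene collar_mid 0.67 [ 0.1676 -1.0883 -0.2906]
scene jar_mid 0.69 [ 0.2701 -0.9859 -0.1882]
scene wood_block_mid 0.83 [ 0.0666 -1.1893 -0.3916]
scene collet_mid 0.59 [ 0.3878 -0.8681 -0.0705]
side machine 0.66 [0.7468 0.1098 1.0542]
side catch_bar 0.56 [0.6695 0.0325 0.9769]
side bolt_tab 0.62 [0.7125 0.0755 1.0199]
side collar_mid 0.93 [ 0.6338 -0.0032  0.9412]
side jar_mid 0.67 [0.7695 0.1325 1.0769]
side wood_block_mid 0.68 [ 0.6106 -0.0264  0.918 ]
side collet_mid 0.57 [0.8    0.1629 1.1074]
```

```bash
sed -i 's/^from station/from scipy.spatial.transform import Rotation as Ro\nfrom station/; s/np.array(c\["rotation"\])@np.array(p)/Ro.from_euler("xyz",c["rotation"]).apply(np.array(p))/' h.py
python3 - <<'E'
from h import *
for c in ("scene","side"):
    print(arm.get_calibration(c))
    p,d=arm.grab_frame(c)
    find(["machine","catch_bar","bolt_tab","collar_mid","jar_mid","wood_block_mid","collet_mid"],c)
E
```

```text
{'mtx': array([[424.13114416,   0.        , 258.21958227],
       [  0.        , 424.13114416, 192.24048172],
       [  0.        ,   0.        ,   1.        ]]), 'origin': array([ 0.96827847, -0.28764683,  0.5100253 ]), 'rotation': array([0.85475652, 0.01185849, 0.99361721])}
scene machine 0.9 [ 0.5071 -0.1072  0.002 ]
scene catch_bar 0.61 [ 0.471  -0.1215  0.0947]
scene bolt_tab 0.81 [ 0.5219 -0.1509  0.0944]
scene collar_mid 0.66 [ 0.4214 -0.0165  0.0663]
scene collar_mid 0.15 [ 0.5049 -0.1071  0.0017]
scene jar_mid 0.58 [ 0.579  -0.2557  0.0838]
scene wood_block_mid 0.89 [ 0.3763 -0.1836  0.0706]
scene collet_mid 0.93 [ 0.6275 -0.0518  0.0782]
{'mtx': array([[363.42140284,   0.        , 257.04804377],
       [  0.        , 363.42140284, 188.53042968],
       [  0.        ,   0.        ,   1.        ]]), 'origin': array([ 0.28356294, -0.35346082,  0.59096796]), 'rotation': array([ 0.69380216,  0.00981347, -0.67084858])}
side machine 0.56 [ 0.5071 -0.1078  0.0018]
side catch_bar 0.91 [ 0.4663 -0.1203  0.093 ]
side bolt_tab 0.63 [ 0.5206 -0.1488  0.099 ]
side bolt_tab 0.39 [ 0.5701 -0.2519  0.08  ]
side collar_mid 0.88 [ 0.4204 -0.0172  0.0759]
side jar_mid 0.66 [ 0.5703 -0.2487  0.0831]
side wood_block_mid 0.97 [ 0.3758 -0.1859  0.0702]
side wood_block_mid 0.21 [ 0.5707 -0.2495  0.0821]
side collet_mid 0.54 [ 0.6267 -0.0542  0.0767]
side collet_mid 0.32 [ 0.4233 -0.0133  0.0717]
```

View pics/both.png

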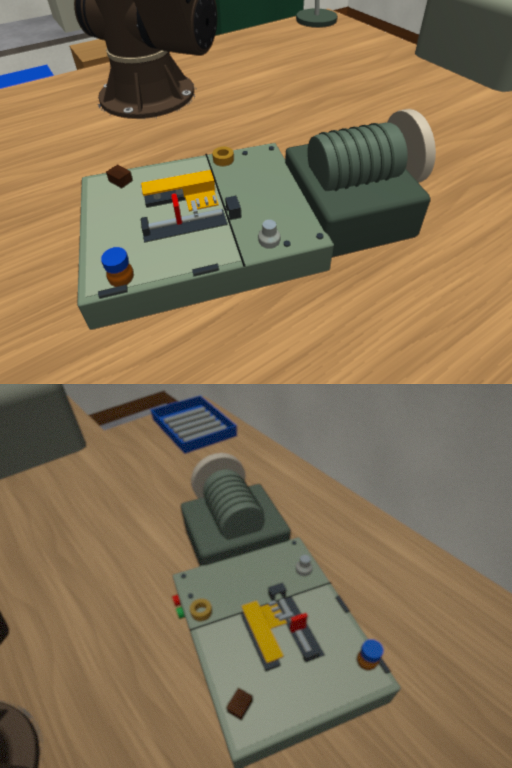

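```bash
python3 - <<'E'
from h import *
def cloud(cam,name):
    p,d=arm.grab_frame(cam); r=arm.cut_out(name,cam)
    if not r: return None
    m=r[0]["pixels"]&(d>0); v,u=np.nonzero(m); K=arm.get_calibration(cam)["mtx"]; z=d[v,u]
    return w(cam,np.c_[(u-K[0,2])/K[0,0]*z,-(v-K[1,2])/K[1,1]*z,-z])
for cam in ("scene","side"):
    P=cloud(cam,"catch_bar"); print(cam,"zpct",np.percentile(P[:,2],[5,25,50,75,95]).round(4))
    T=P[abs(P[:,2]-.094)<.005]; r=cv2.minAreaRect((T[:,:2]*1000).astype(np.float32)); print(len(T),r,T.mean(0))
    b=cv2.boxPoints(r); print(b.round(1).tolist())
    P=cloud(cam,"machine"); T=P[abs(P[:,2]-.06)<.006]; r=cv2.minAreaRect((T[:,:2]*1000).astype(np.float32)); print("mach",r)
    P=cloud(cam,"bolt_tab"); print("tab",np.percentile(P,[3,50,97],axis=0).round(4).tolist(), len(P))
    T=P[P[:,2]>.082]; print("tab>.082",T.mean(0).round(4), np.ptp(T,axis=0).round(4))
E
```

```text
scene zpct [0.0715 0.0744 0.0908 0.0929 0.0937]
914 ((471.85400390625, -120.00901794433594), (109.61128234863281, 30.450407028198242), 72.70751953125) [ 0.47388358 -0.12140179  0.09262401]
[[441.0, -167.8000030517578], [470.1000061035156, -176.89999389648438], [502.70001220703125, -72.19999694824219], [473.6000061035156, -63.20000076293945]]
mach ((528.9895629882812, -32.1044921875), (511.70086669921875, 273.09381103515625), 73.49010467529297)
tab [[0.5164, -0.1833, 0.065], [0.5343, -0.144, 0.0715], [0.5464, -0.09, 0.1093]] 659
tab>.082 [ 0.5336 -0.1489  0.1013] [0.0272 0.0379 0.028 ]
side zpct [0.0724 0.0795 0.0945 0.0953 0.0962]
1117 ((470.14495849609375, -121.8968505859375), (110.52720642089844, 28.182003021240234), 73.35079956054688) [ 0.46837414 -0.12576691  0.09486711]
[[440.79998779296875, -170.8000030517578], [467.79998779296875, -178.89999389648438], [499.5, -73.0], [472.5, -64.9000015258789]]
mach ((526.0859375, -38.934722900390625), (501.079833984375, 269.3741760253906), 73.33234405517578)
tab [[0.5111, -0.1814, 0.0637], [0.5228, -0.1498, 0.079], [0.5429, -0.0949, 0.1113]] 597
tab>.082 [ 0.5224 -0.1466  0.0985] [0.0272 0.0409 0.0304]
```

>>> drive_tool --pt "0.525 0.97 0 0 0 0.735" --pt "0.525 0.97 0 0 0 0.735" --pt "0.525 0.97 0 0 0 0.735" --pt "0.525 0.97 0 0 0 0.735" --claw 0.455

```text
t: 2.7
eef_pos: [0.3209, -0.4759, 0.2267]
ee_rot: [-3.141, 0.0, -2.473]
force: [0.7, 0.4, -0.3]
width: 0.0529
```

>>> drive_tool --pt "0.525 0.97 0 0 0 0.735" --pt "0.525 0.97 0 0 0 0.735" --pt "0.525 0.97 0 0 0 0.735" --pt "0.525 0.97 0 0 0 0.735"

```text
t: 3.2
eef_pos: [0.405, -0.3205, 0.2268]
ee_rot: [-3.141, 0.0, -2.165]
force: [0.3, -0.7, -0.3]
width: 0.0396
```

>>> drive_tool --pt "0.525 0.97 -0.4 0 0 0.735" --pt "0.525 0.97 -0.4 0 0 0.735" --pt "0.525 0.97 -0.4 0 0 0.735" --pt "0.525 0.97 -0.4 0 0 0.735" --pt "0 0 0 0 0 0"

```text
t: 3.82
eef_pos: [0.4889, -0.1645, 0.1615]
ee_rot: [3.14, -0.0, -1.856]
force: [0.7, -0.5, 0.9]
width: 0.0396
```

```bash
python3 - <<'E'
from h import *
p,d=arm.grab_frame("side"); find(["catch_bar","bolt_tab"],"side")
p2,d=arm.grab_frame("wrist"); find(["catch_bar","bolt_tab","machine","jar_mid"],"wrist")
p3,d=arm.grab_frame("scene"); find(["catch_bar","bolt_tab"],"scene")
cv2.imwrite("pics/c1.png",np.hstack([cv2.resize(p[100:340,100:420],(400,300)),cv2.resize(p2,(400,300))])[:,:,::-1])
E
```

```text
side catch_bar 0.78 [ 0.4666 -0.1202  0.098 ]
side bolt_tab 0.64 [ 0.5233 -0.1526  0.0958]
wrist catch_bar 0.9 [ 0.473  -0.1219  0.0947]
wrist bolt_tab 0.84 [ 0.5275 -0.1506  0.0941]
wrist machine 0.91 [ 0.5054 -0.1167  0.0034]
wrist jar_mid 0.83 [ 0.5718 -0.2533  0.0886]
scene catch_bar 0.94 [ 0.4729 -0.1203  0.0965]
scene bolt_tab 0.68 [ 0.5246 -0.1523  0.0926]
```

View pics/c1.png

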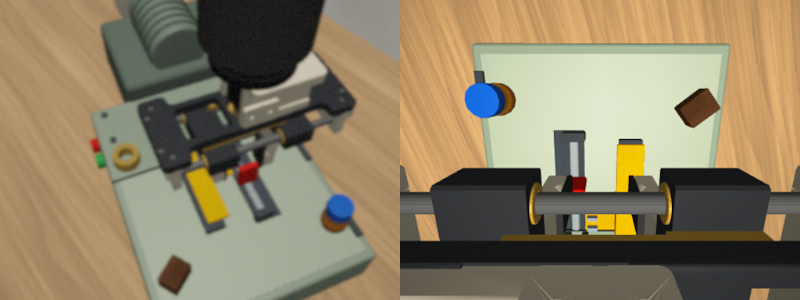

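>>> drive_tool --pt "0 0 -0.7 0 0 0" --pt "0 0 -0.7 0 0 0" --pt "0 0 0 0 0 0"

```text
t: 4.75
eef_pos: [0.4868, -0.1668, 0.105]
ee_rot: [3.138, -0.001, -1.861]
force: [1.0, 0.2, 0.7]
width: 0.0399
```

>>> drive_tool --pt "0 0 -0.1 0 0 0" --pt "0 0 -0.1 0 0 0" --pt "0 0 -0.1 0 0 0" --pt "0 0 0 0 0 0"

```text
t: 5.25
eef_pos: [0.4883, -0.1666, 0.0946]
ee_rot: [3.142, 0.0, -1.86]
force: [-0.3, 0.5, -0.2]
width: 0.0399
```

>>> drive_tool --pt "0 0 -0.05 0 0 0" --pt "0 0 -0.05 0 0 0" --pt "0 0 0 0 0 0"

```text
t: 5.62
eef_pos: [0.4885, -0.1667, 0.0907]
ee_rot: [-3.141, -0.0, -1.86]
force: [-1.7, 0.3, 5.0]
width: 0.0398
```

>>> drive_tool --pt "0 0 -0.05 0 0 0" --pt "0 0 0 0 0 0"

```text
t: 5.88
eef_pos: [0.4885, -0.1667, 0.0887]
ee_rot: [-3.141, -0.0, -1.86]
force: [-0.9, -0.4, 6.0]
width: 0.0396
```

>>> drive_tool --pt "0 0 -0.05 0 0 0" --pt "0 0 -0.04 0 0 0" --pt "0 0 0 0 0 0"

```text
t: 6.25
eef_pos: [0.4885, -0.1667, 0.0852]
ee_rot: [-3.141, -0.0, -1.86]
force: [-0.8, 0.4, 6.5]
width: 0.0398
```

```bash
python3 - <<'E'
from h import *
import time
s=arm.get_state(); print(s["eef_pos"],s["force"])
p,d=arm.grab_frame("side"); 
p2,d=arm.grab_frame("scene")
s=arm.get_state(); print(s["eef_pos"],s["force"])
cv2.imwrite("pics/c2.png",np.hstack([cv2.resize(p[180:300,180:340],(400,300)),cv2.resize(p2[150:262,110:260],(400,300))])[:,:,::-1])
E
```

```text
[ 0.48850962 -0.1667274   0.08520287] [-0.77131612  0.39975634  6.45399124]
[ 0.48851957 -0.16676707  0.08529359] [-1.86081358  0.32363611  6.73574266]
```

View pics/c2.png

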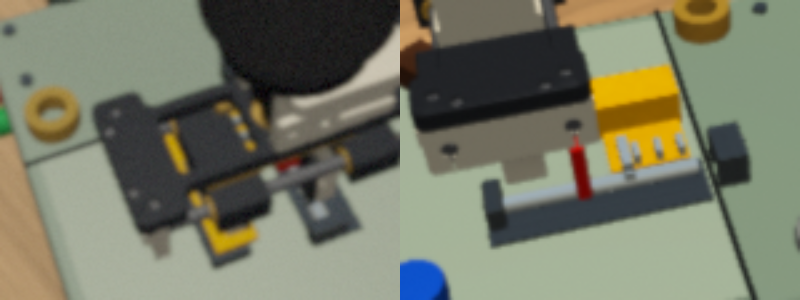

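```bash
python3 - <<'E'
from h import *
s=arm.get_state(); print(s["moment"],s["force"])
mx=np.array([.958,-.286,0]); my=np.array([.286,.958,0])
print("moment about my", s["moment"]@my, "mx",s["moment"]@mx)
c=arm.get_calibration("side");R=Ro.from_euler("xyz",c["rotation"])
for o in(-41,-20,20,41):
  for y in (-9.5,9.5):
    P=R.inv().apply(s["eef_pos"]+mx*o/1000+my*y/1000-c["origin"]); q=c["mtx"]@np.array([P[0],-P[1],-P[2]]); u,v=q[:2]/q[2]
    print(o,y,((u-180)*2.5).round(),((v-180)*2.5).round())
E
```

```text
[ 0.06101797  0.83513196 -0.0254068 ] [-1.86081358  0.32363611  6.73574266]
moment about my 0.8175075555762157 mx -0.18039252608767073
-41 -9.5 217.0 239.0
-41 9.5 205.0 213.0
-20 -9.5 249.0 227.0
-20 9.5 237.0 201.0
20 -9.5 308.0 205.0
20 9.5 295.0 180.0
41 -9.5 338.0 194.0
41 9.5 324.0 169.0
```

>>> drive_tool --pt "0.036 0.12 0 0 0 0" --pt "0.036 0.12 0 0 0 0" --pt "0.036 0.12 0 0 0 0" --pt "0.036 0.12 0 0 0 0" --pt "0 0 0 0 0 0"

```text
t: 6.98
eef_pos: [0.4944, -0.1479, 0.0854]
ee_rot: [-3.141, -0.001, -1.859]
force: [-1.7, -3.4, 7.4]
width: 0.0398
```

>>> drive_tool --pt "0.036 0.12 0 0 0 0" --pt "0.036 0.12 0 0 0 0" --pt "0.036 0.12 0 0 0 0" --pt "0.036 0.12 0 0 0 0"

```text
t: 7.48
eef_pos: [0.5001, -0.1292, 0.0855]
ee_rot: [-3.141, -0.001, -1.86]
force: [-0.7, -7.3, 6.2]
width: 0.0397
```

>>> drive_tool --pt "0.036 0.12 -0.01 0 0 0" --pt "0.036 0.12 0 0 0 0" --pt "0 0 0 0 0 0"

```text
t: 7.85
eef_pos: [0.503, -0.1192, 0.0851]
ee_rot: [-3.141, -0.001, -1.859]
force: [-1.5, -4.5, 7.0]
width: 0.04
```

>>> drive_tool --pt "0.021 0.072 0 0 0 0" --pt "0 0 0 0 0 0"

```text
t: 8.1
eef_pos: [0.5038, -0.1165, 0.0851]
ee_rot: [-3.141, -0.001, -1.86]
force: [-1.8, -6.0, 7.3]
width: 0.0398
```

>>> drive_tool --pt "0.014 0.048 0 0 0 0" --pt "0 0 0 0 0 0"

```text
t: 8.35
eef_pos: [0.5044, -0.1147, 0.0851]
ee_rot: [-3.141, -0.001, -1.86]
force: [-0.9, -4.9, 5.9]
width: 0.0397
```

>>> drive_tool --pt "0.011 0.036 0 0 0 0" --pt "0 0 0 0 0 0"

```text
t: 8.6
eef_pos: [0.5044, -0.1145, 0.0852]
ee_rot: [-3.141, -0.003, -1.86]
force: [-0.6, -13.3, 7.3]
width: 0.0398
```

>>> drive_tool --pt "0.011 0.036 0 0 0 0" --pt "0 0 0 0 0 0"

```text
t: 8.85
eef_pos: [0.5044, -0.1143, 0.0852]
ee_rot: [3.141, -0.005, -1.861]
force: [-0.9, -21.8, 7.0]
width: 0.0401
```

```bash
python3 - <<'E'
from h import *
p,d=arm.grab_frame("side"); find(["bolt_tab"],"side")
p2,d=arm.grab_frame("scene"); find(["bolt_tab"],"scene")
s=arm.get_state(); print(s["eef_pos"],s["force"])
cv2.imwrite("pics/c3.png",np.hstack([cv2.resize(p[180:300,180:340],(400,300)),cv2.resize(p2[150:262,110:260],(400,300))])[:,:,::-1])
E
```

```text
side bolt_tab 0.78 [ 0.5341 -0.1108  0.0964]
side bolt_tab 0.72 [ 0.5722 -0.2544  0.0803]
scene bolt_tab 0.89 [ 0.537  -0.1133  0.0944]
[ 0.50441839 -0.11424541  0.08522391] [ -0.3765033  -20.80647819   7.27832462]
```

View pics/c3.png

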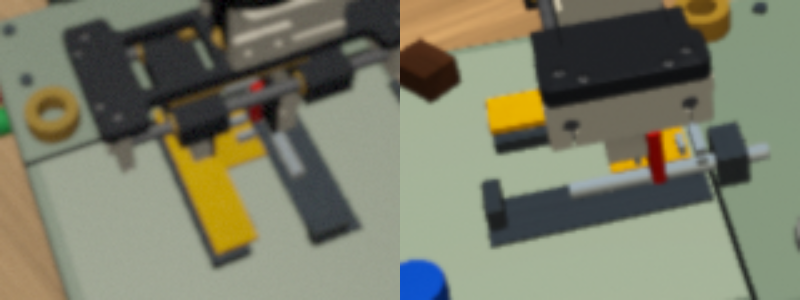

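>>> drive_tool --pt "0 0 -0.02 0 0 0" --pt "0.005 0.018 0 0 0 0" --pt "0 0 0 0 0 0"

```text
t: 9.43
eef_pos: [0.5044, -0.1142, 0.0851]
ee_rot: [3.141, -0.005, -1.861]
force: [-4.2, -24.5, 14.3]
width: 0.0401
```

>>> drive_tool --pt "-0.018 -0.06 0 0 0 0" --pt "-0.018 -0.06 0 0 0 0" --pt "0 0 0 0 0 0"

```text
t: 9.8
eef_pos: [0.5044, -0.115, 0.0843]
ee_rot: [-3.14, 0.001, -1.86]
force: [-1.1, 1.3, 7.2]
width: 0.0401
```

Push force is off the tab and the bar is still held down, so I'm lifting straight up.

>>> drive_tool --pt "0 0 0.15 0 0 0" --pt "0 0 0.3 0 0 0" --pt "0 0 0.6 0 0 0" --pt "0 0 0.9 0 0 0" --pt "0 0 0.9 0 0 0"

```text
t: 10.42
eef_pos: [0.5032, -0.1149, 0.1988]
ee_rot: [3.141, -0.0, -1.86]
force: [0.0, 0.2, -1.0]
width: 0.04
```

>>> drive_tool --pt "-0.2 -0.8 0.4 0 0 0" --pt "-0.2 -0.8 0 0 0 0" --pt "-0.2 -0.8 0 0 0 0" --pt "-0.2 -0.8 0 0 0 0" --pt "0 0 0 0 0 0"

```text
t: 11.05
eef_pos: [0.4708, -0.2444, 0.2137]
ee_rot: [3.141, 0.0, -1.863]
force: [-0.0, 0.1, -0.5]
width: 0.0401
```

```bash
python3 - <<'E'
from h import *
s=arm.get_state(); print(s["t"],s["eef_pos"],s["force"])
p,d=arm.grab_frame("side"); find(["bolt_tab","catch_bar"],"side")
p2,d=arm.grab_frame("scene"); find(["bolt_tab","catch_bar","collar_mid","jar_mid","wood_block_mid","collet_mid"],"scene")
c="scene"; r=arm.cut_out("catch_bar",c)[0]["pixels"]&(d>0); v,u=np.nonzero(r); K=arm.get_calibration(c)["mtx"]; z=d[v,u]
P=w(c,np.c_[(u-K[0,2])/K[0,0]*z,-(v-K[1,2])/K[1,1]*z,-z]); print(np.percentile(P[:,2],[5,50,75,95]))
cv2.imwrite("pics/c4.png",np.hstack([cv2.resize(p[180:300,180:340],(400,300)),cv2.resize(p2[140:252,110:260],(400,300))])[:,:,::-1])
E
```

```text
11.05 [ 0.47077017 -0.24441922  0.21366796] [-0.03156663  0.14353744 -0.52787779]
side bolt_tab 0.63 [ 0.3788 -0.1867  0.0723]
side bolt_tab 0.43 [ 0.6259 -0.0553  0.0751]
side catch_bar 0.55 [ 0.6303 -0.0541  0.0758]
scene bolt_tab 0.79 [ 0.5359 -0.1119  0.0941]
scene catch_bar 0.73 [ 0.4695 -0.1223  0.0951]
scene collar_mid 0.76 [ 0.4196 -0.0174  0.0717]
scene jar_mid 0.87 [ 0.5801 -0.2558  0.082 ]
scene jar_mid 0.64 [ 0.4697 -0.1212  0.097 ]
scene wood_block_mid 0.78 [ 0.3769 -0.1871  0.0717]
scene wood_block_mid 0.22 [ 0.5038 -0.107   0.0022]
scene collet_mid 0.83 [ 0.6244 -0.0536  0.0787]
scene collet_mid 0.33 [ 0.4209 -0.0164  0.0686]
[0.07202239 0.09196754 0.093014   0.09397447]
```

View pics/c4.png

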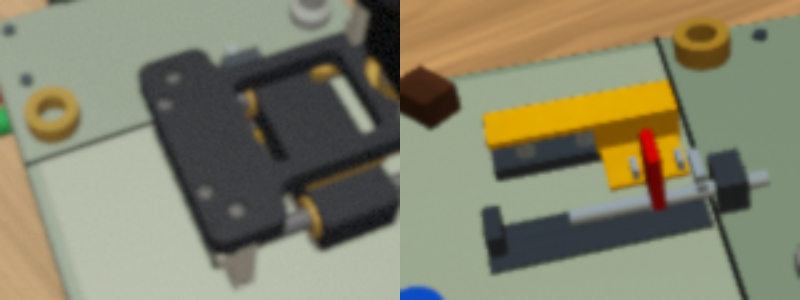

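```bash
python3 -c "
from station import arm
print(arm.job_done(), arm.get_state()['t'])"
```

```text
the job is handed in; nothing more can be done
the job is handed in; nothing more can be done
```

The drive cover is bolted shut and the job is handed in, after about 11 s of the 38 s allowed. One finger held the catch bar 8 to 10 mm down while the other pushed the red tab. The bolt slid about 41 mm and stopped firmly. I then took the push off the tab and lifted the hand straight up and clear.

**Last checks:**
- **Bolt home:** The push force rose from about 5 N to over 20 N with no more movement. Pressing the bar to its bottom and pushing again did not move the bolt either. The picture shows it through the keeper and past the last tooth.
- **Bolt travel:** I could not read the bolt's position directly. The 41 mm is the camera estimate; home is 41 to 46 mm from its unknown start.
- **Catch up:** The top of the bar is back at about 94 mm above the bench, as before I pressed it.
- **Loose things:** All four were found where they stood at the start, within the camera's accuracy. The force on the hand is near zero, so it touches nothing.

**Check that disagreed:** In the last side view the gripper hid the bolt and bar, and the network's reports there were false matches on other objects. I relied on the scene camera instead.

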